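# Find the full refill tin by its heft

### The job

The three stain-powder refill tins in the caddy look alike, but one is fuller than the others: fold the carrying handle right down to the back, out of the way, then heft the tins and find the heaviest by feel. Leave the two lighter tins seated upright in the caddy's wells and finish while holding the heaviest one up, upright and still in the gripper, its base about 15 cm above the caddy. Do not tip a tin over or knock the things lying round about.

Things in the scene. Friction and masses are not known exactly. Their poses are not given: they have to be found in the camera images.
- caddy: pale wooden tin caddy, fixed to the worktop, 356 mm long (its y axis) and 92 mm wide (its x axis, which points to its back, away from the robot); origin at the centre of its underside on the worktop. Flat deck 22 mm above the worktop with three round wells 72 mm across and 15 mm deep (well floor 7 mm above the worktop) at y = -108, 0 and +108 mm on its centre line; end boards at y = +-172 mm, 70 mm high
- handle (a joint): carrying handle of the caddy, a steel bail with a wooden bar, hinged on the two end boards about the caddy's y axis, 52 mm above the worktop. 0 = upright over the tins, positive = folded towards the back, stop at 1.4 (folded down behind the caddy). The hinge is a little stiff: the handle stays where it is left near upright and, once pushed beyond about 0.7, sinks to the stop by its own weight in a second or two
- handle_grip (a point): centre of the wooden bar of the handle, 150 mm from the hinge axis; bar 23 mm thick and 120 mm long, along the caddy's y axis; the steel wire (6 mm) goes on at both its ends to the end boards
- tin_a_mid (a point): one of three identical closed tins: upright cylinder 60 mm across and 88 mm high, cream label with dark green bands and a fixed bare-metal lid (nothing sticks out); point at its centre, 44 mm above its base, z axis up. It stands loose in a well of the caddy, base 15 mm below the deck. The tins differ only in weight, which cannot be seen: all weigh between 0.25 and 0.85 kg, and the fullest is at least 0.2 kg heavier than either other (over 0.7 kg; the others under 0.5 kg).
- tin_b_mid (a point): another of the three tins, exactly like tin_a
- tin_c_mid (a point): the third tin, exactly like tin_a
- scoop_mark (a point): bystander, loose: pale plastic measuring scoop, 99x89x38 mm, in front of the caddy; point on its vertical centre line, 10 mm above its underside
- peg_mark (a point): bystander, loose: wooden clothes peg, 72x22x11 mm, in front of the caddy; point on its vertical centre line, 10 mm above its underside
- nail_brush_mark (a point): bystander, loose: purple nail brush, 85x30x23 mm, in front of the caddy; point on its vertical centre line, 10 mm above its underside
Not all that is in view belongs to the job. Leave any pink or turquoise look-alike of the part that bears tin_c_mid alone.

How it is judged:
By the outcome, as a careful person would: the job done as asked, in the order asked, and still so for the second after the job is handed in, while the arm keeps its last pose, push and grip.
It also fails if it takes over 72 s, if anything falls off the work surface, if the arm or the gripper's body presses on something with over 40 N, if the wrist force passes 120 N, or if a joint passes its speed limit or range.

### The arm

A 7-joint arm with a two-finger parallel gripper is mounted at the origin on a cart in front of the work surface, level with it; the furniture and walls round the work are solid. World frame = base frame: x ahead of the robot, y to its left, z up, the work surface at z = 0. Lengths are in mm, angles in rad, forces in N, time in s.
With the tool pointing down it reaches from about 425 to 925 mm from the base axis. Payload 6.8 kg.
Tool frame: the origin (TCP) lies midway between the tips of the shut fingers; the grasp point (between the pads) lies 19 mm behind it; z points along the fingers, y is the line along which they close (so a half turn about z gives the same grasp; the last joint's range is limited). The gripper opens to 85 mm and grips with 20 to 120 N. Pads are 22 mm wide; open, the fingers measure 114 mm over their backs; the gripper's body (76 mm by 85 mm) begins 54 mm behind the grasp point. The pads swing forward as they close: fully open they stand 13 mm farther back than shut.
Start: joints at [-0.108, 0.477, 0.022, 1.555, -0.011, 1.109, -0.083], TCP at [675.016, 0.007, 231.308] pointing down, gripper open.
Joint ranges: [-2.96, 2.96], [-0.34, 2.1], [-1.41, 1.46], [0.24, 2.44], [-1.37, 4.51], [0.17, 1.92], [-2.96, 2.96]. Speed limits (rad/s): [2.39, 2.39, 3.14, 3.14, 3.14, 3.14, 3.14].

### API

Orientations are given as a rotation vector (axis times angle).
In Python, from bench import * gives the robot as it stands.
- The arm moves only by the shell command python3 -m pendant 'ROWS' [FORCE]. ROWS is a JSON object of lists of equal length, an entry for each row: "slide": the shift along the tool's x, y, z in m, a list of three; "delta_rot": the turn, a rotation vector about the tool's x, y, z in rad, a list of three; "claw": the opening, from 0 (shut) to 1 (fully open). In form: {"slide": [[dx, dy, dz], ...], "delta_rot": [[rx, ry, rz], ...], "claw": [claw, ...]}. A call has 1 to 10 rows; each row is the pose to reach, as a shift and turn from the pose commanded when the call began, along the tool's axes at that moment; what a row does not reach only later rows make up. A row lasts 1/10 s, in which the tool goes at most 50 mm and 8.59 degrees, less where a joint would pass 70% of its speed; a pose out of reach is approached as far as the arm can. A call with a gripper value outside its range is refused whole. The fingers move at their own pace and stop on an object; FORCE is the grip in N (left out, the last holds). Time passes only in rows, so rows that repeat a pose let the fingers close. It gives the time, the measured TCP pose, the force, the opening and the grip force at its end, in the units of the state.
- observe(): the state, without advancing time (a new reading comes with each control period).
- grab_frame(name): name is "scene" or "side" or "wrist"; returns the picture (420x560x3 uint8, red, green, blue); there is no depth.
- calibration(name): a dict with "camera_matrix" (3x3 intrinsics, pixels), "distortion" ([k1, k2, p1, p2, k3] as OpenCV has them; the pictures are not rectified), "R" (3x3) and "t" (3): a world point X has camera coordinates R X + t. Camera axes: x right, y down, z forward; pixel columns grow to the right and rows downward; lengths in mm; the calibration is good to about 2 mm. A picture is of the moment at which its call begins: read the wrist's pose just before it. calibration takes no time and is no camera call; for the wrist camera it gives the pose at the moment of the call.
- sign_off(): hands the job in; it is judged then, once.
The state is a dict: "t": time; "joint_positions": joint angles; "dq": joint speeds; "tau": joint torques, N m; "tcp_pos": TCP position; "tcp_rot": TCP orientation; "force": force on the tool from outside, world axes, zero at the start; "wrist_torque": the same for the moment, N m; "grip_width": finger opening in mm; "grip_force": force on a finger pad.
Only numpy, scipy, OpenCV 4.12 (cv2) and the standard library are available. Lean on these libraries where they do the work, as an engineer would, in place of code of your own. Each camera call takes 0.05 s, during which the arm holds its last target. There are 200 camera calls.

## Working session

There is one attempt and no reset: what is moved stays moved. The work goes in short steps, Python scripts to look and compute and a shell command to move; the robot and the scene stay as the last step left them, time stands still between calls to the robot, and variables do not carry over. Pictures are saved under pics/ and viewed, at most 10 in all, crops included, and the job is handed in when it is done.

```bash
mkdir -p pics; ls
python3 - <<'E'
from bench import *
import cv2,numpy as np
for n in("scene","side"):
    im=grab_frame(n); cv2.imwrite(f"pics/{n}0.png",im[:,:,::-1])
    c=calibration(n); print(n,np.array(c["camera_matrix"]).round(1).tolist(),(-np.array(c["R"]).T@np.array(c["t"])).round(),c["distortion"])
o=observe();print(o)
E
```

```text
pics
scene [[434.2, 0.0, 276.7], [0.0, 434.2, 210.5], [0.0, 0.0, 1.0]] [   6. -422.  854.] [0.01985995 0.         0.         0.         0.        ]
side [[424.6, 0.0, 280.1], [0.0, 424.6, 212.3], [0.0, 0.0, 1.0]] [ 184. -827.  459.] [-0.05879262  0.          0.          0.          0.        ]
{'t': 0.1, 'joint_positions': array([-0.10809026,  0.47777115,  0.02237527,  1.55629049, -0.0115232 ,
        1.10931301, -0.0831116 ]), 'dq': array([-0.00084861, -0.00170455, -0.00076964, -0.00141233, -0.0003785 ,
       -0.00152502,  0.00028221]), 'tau': array([ 5.69385389e-03, -5.97765398e+01,  1.61440808e+00, -2.81952703e+01,
        1.29656185e-02,  5.02699884e-03, -1.13572563e-05]), 'tcp_pos': array([ 6.74491157e+02, -2.87673331e-02,  2.30413774e+02]), 'tcp_rot': array([-2.22071850e+00, -2.22062966e+00,  1.95975169e-03]), 'force': array([0.10746105, 0.31923979, 0.37602403]), 'wrist_torque': array([-0.00515807,  0.02604212, -0.03581353]), 'grip_force': 0.0, 'grip_width': 85.2255323296685}
```

View pics/scene0.png

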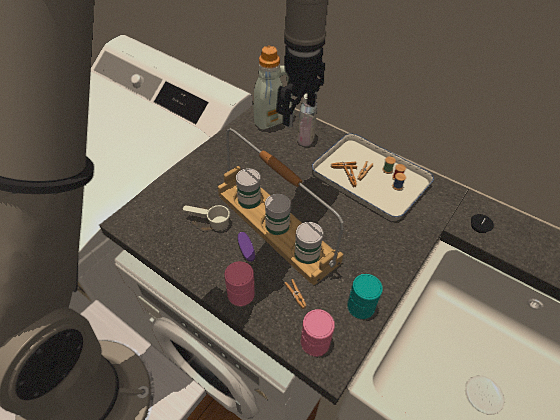

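View pics/side0.png

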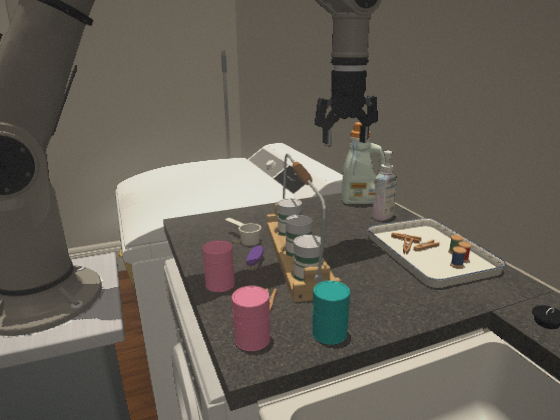

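The scene view shows the caddy with three cream tins, lids near (248,175), (278,201) and (309,228). The handle is roughly upright, with its bar at (280,168). The look-alikes are pink at (239,284) and (318,332) and teal at (365,297). The side view agrees, with lids at (288,205), (298,224) and (308,243).

```bash
python3 - <<'E'
import cv2
a=cv2.imread("pics/scene0.png")[120:290,180:350]; b=cv2.imread("pics/side0.png")[145:305,225:345]
a=cv2.resize(a,None,fx=2.6,fy=2.6,interpolation=2)
b=cv2.resize(b,None,fx=2.75,fy=2.75,interpolation=2); b=cv2.copyMakeBorder(b,0,a.shape[0]-b.shape[0],0,0,0)
cv2.imwrite("pics/crop.png",cv2.hconcat([a,b]))
E
cat > h.py <<'E'
from bench import *
import cv2,numpy as np
def ray(n,px,c=None):
    c=c or calibration(n);K=np.array(c["camera_matrix"],float);R=np.array(c["R"]);t=np.array(c["t"]).ravel()
    u=cv2.undistortPoints(np.array([[px]],float),K,np.array(c["distortion"],float))[0,0]
    return -R.T@t, R.T@np.array([u[0],u[1],1.])
def onz(n,px,z,c=None):
    o,d=ray(n,px,c); return o+d*(z-o[2])/d[2]
def tri(p1,p2):
    o1,d1=ray("scene",p1);o2,d2=ray("side",p2)
    s=np.linalg.lstsq(np.c_[d1,-d2],o2-o1,rcond=None)[0]
    a,b=o1+s[0]*d1,o2+s[1]*d2
    return (a+b)/2,np.linalg.norm(a-b)
E
```

```text
(no output)
```

View pics/crop.png

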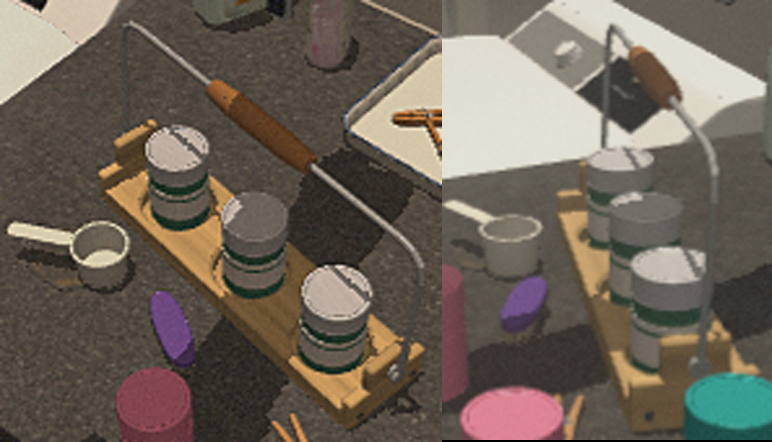

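The crop shows three cream, green-banded tins with metal lids at scene (248,177), (278,204) and (310,232). These are the three wanted; the pink and teal ones outside the caddy are the look-alikes. The bar is at scene (281,168), side (302,173).

Run:
```python
from h import *
L=[]
for a,b in (((248.1,176.9),(289.7,203.9)),((277.7,203.8),(298.8,221.7)),((309.6,232.3),(307.2,241.4))):
    p=onz("scene",a,95);q=onz("side",b,95);print(p.round(),q.round(),tri(a,b)); L.append((p+q)/2)
d=L[0]-L[2];print("spacing",np.linalg.norm(L[0]-L[1]),np.linalg.norm(L[1]-L[2]),"yaw of caddy y",np.degrees(np.arctan2(-d[0],d[1])),L)
print("bar",tri((280.8,168.5),(302.5,173)))
for p in((180+222/2.6,120+92/2.6),(180+302/2.6,120+160/2.6)): print(onz("scene",p,200).round())
```

```text
[563.  65.  95.] [561.  54.  95.] (array([567.98426119,  69.04030241,  88.66361761]), np.float64(0.06281442300964775))
[537. -43.  95.] [537. -54.  95.] (array([542.77338193, -39.87303343,  88.01875218]), np.float64(0.8945356675311571))
[ 513. -148.   95.] [ 511. -150.   95.] (array([ 513.23573386, -147.33443428,   93.84662843]), np.float64(1.287606532766306))
spacing 111.10262376876254 103.03193420558154 yaw of caddy y -13.524599864282678 [array([562.37059346,  59.32803516,  95.        ]), array([536.979621  , -48.83430359,  95.        ]), array([ 512.2932895 , -148.86512136,   95.        ])]
bar (array([549.1656585 , -41.86084976, 199.5757712 ]), np.float64(1.8545437404439271))
[560.   9. 200.]
[536. -90. 200.]
```

```bash
python3 -m pendant '{"slide":[[0,0,-0.045],[0,0,-0.045],[-0.01,-0.04,-0.045],[-0.015,-0.08,-0.045],[-0.02,-0.12,-0.045],[-0.025,-0.16,-0.045],[-0.028,-0.185,-0.045],[-0.028,-0.185,-0.045],[-0.028,-0.185,-0.045],[-0.028,-0.185,-0.045]],"delta_rot":[[0,0,0],[0,0,0],[0,0,0.1],[0,0,0.2],[0,0,0.232],[0,0,0.232],[0,0,0.232],[0,0,0.232],[0,0,0.232],[0,0,0.232]],"claw":[0,0,0,0,0,0,0,0,0,0]}' 30
```

```text
t: 1.1
tcp_pos: [491.1, -27.7, 276.5]
tcp_rot: [2.463, 1.95, 0.001]
force: [-0.0, 0.2, -0.3]
grip_width: 0.1
grip_force: 0.0
```

```bash
python3 -m pendant '{"slide":[[0,0,0.04],[0,0,0.08],[0,0,0.115],[0,0,0.115],[0,0.015,0.115],[0,0.03,0.115],[0,0.045,0.115],[0,0.06,0.115],[0,0.075,0.115],[0,0.08,0.115]],"delta_rot":[[0,0,0],[0,0,0],[0,0,0],[0,0,0],[0,0,0],[0,0,0],[0,0,0],[0,0,0],[0,0,0],[0,0,0]],"claw":[0,0,0,0,0,0,0,0,0,0]}'
python3 -m pendant '{"slide":[[0,0.015,0.005],[0,0.03,0.01],[0,0.04,0.015],[0,0.05,0.02],[0,0.06,0.025],[0,0.065,0.03],[0,0.07,0.03],[0,0.075,0.03],[0,0.075,0.03],[0,0.075,0.03]],"delta_rot":[[0,0,0],[0,0,0],[0,0,0],[0,0,0],[0,0,0],[0,0,0],[0,0,0],[0,0,0],[0,0,0],[0,0,0]],"claw":[0,0,0,0,0,0,0,0,0,0]}'
python3 - <<'E'
from h import *
cv2.imwrite("pics/side1.png",cv2.resize(grab_frame("side")[120:320,190:430,::-1],None,fx=2.5,fy=2.5))
E
```

```text
t: 2.1
tcp_pos: [570.7, -46.6, 163.0]
tcp_rot: [2.462, 1.948, 0.004]
force: [0.2, -0.2, 0.6]
grip_width: 0.1
grip_force: 0.0
t: 3.1
tcp_pos: [640.9, -63.6, 131.5]
tcp_rot: [2.464, 1.949, 0.0]
force: [0.0, 0.3, -0.3]
grip_width: -0.2
grip_force: 0.0
```

View pics/side1.png

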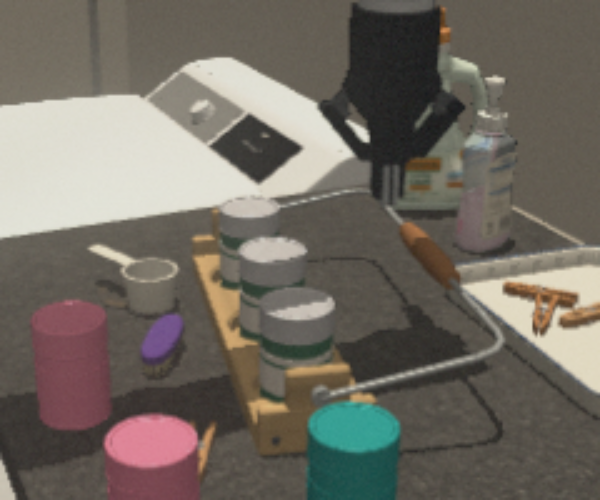

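The handle is folding down behind the caddy, bar at crop (430,253), and everything else is in place. I'll back off above the middle tin and look with the wrist camera.

```bash
python3 -m pendant '{"slide":[[0,0,-0.045],[0,-0.01,-0.085],[0,-0.05,-0.09],[0,-0.09,-0.09],[-0.004,-0.106,-0.09],[-0.004,-0.106,-0.09],[-0.004,-0.106,-0.09],[-0.004,-0.106,-0.09],[-0.004,-0.106,-0.09],[-0.004,-0.106,-0.09]],"delta_rot":[[0,0,0],[0,0,0],[0,0,0],[0,0,0],[0,0,0],[0,0,0],[0,0,0],[0,0,0],[0,0,0],[0,0,0]],"claw":[0,0,0,0,1,1,1,1,1,1]}'
python3 - <<'E'
from h import *
import pickle
c=calibration("wrist");w=grab_frame("wrist");pickle.dump(c,open("wc.pkl","wb"))
print(observe()["tcp_pos"])
s=grab_frame("scene")
cv2.imwrite("pics/w1.png",w[:,:,::-1]);cv2.imwrite("pics/s1.png",s[:,:,::-1])
cv2.imwrite("pics/both.png",cv2.hconcat([cv2.resize(w[:,:,::-1],(480,360)),cv2.resize(s[120:300,170:330,::-1],(320,360))]))
E
```

```text
t: 4.15
tcp_pos: [537.4, -43.2, 221.0]
tcp_rot: [-2.464, -1.949, 0.0]
force: [-0.6, -0.4, 0.4]
grip_width: 84.8
grip_force: 0.0
[537.19089977 -43.19067807 221.02747876]
```

View pics/both.png

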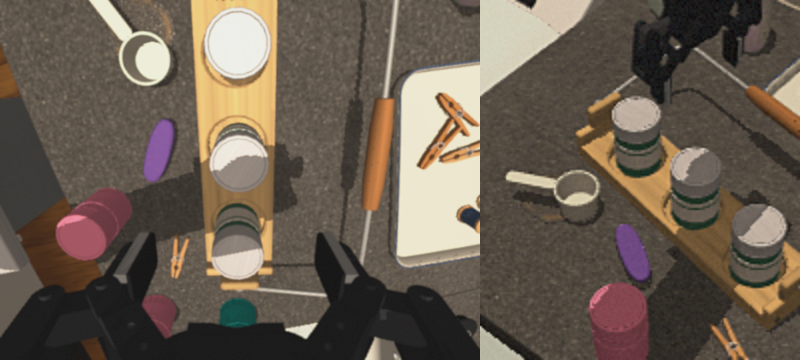

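The wrist view shows the lids in a column at (278,50), (279,190) and (278,293), with the handle bar folded behind at (441,178). The third lid is partly between the fingers.

Run:
```python
from h import *
import pickle
c=pickle.load(open("wc.pkl","rb"))
P=[onz("wrist",p,95,c) for p in((277.7,50.2),(278.8,190.2),(278,293))]
x=np.array([.973,-.229]);y=np.array([.229,.973])
for p in P: print(p.round(1),"caddy rel TCP x,y",((p[:2]-[537.2,-43.2])@x).round(1),((p[:2]-[537.2,-43.2])@y).round(1))
b=onz("wrist",(441,178),77,c);print("bar",b.round(),(b[:2]-[537.2,-43.2])@x)
```

```text
[566.1  67.7  95. ] caddy rel TCP x,y 2.7 114.5
[542.2 -38.6  95. ] caddy rel TCP x,y 3.8 5.6
[ 518.6 -137.1   95. ] caddy rel TCP x,y 3.4 -95.6
bar [687. -66.  77.] 150.67205211585988
```

```bash
python3 -m pendant '{"slide":[[0.004,0.003,0.04],[0.004,0.003,0.08],[0.004,0.003,0.11],[0.004,0.003,0.135],[0.004,0.003,0.155],[0.004,0.003,0.172],[0.004,0.003,0.172],[0.004,0.003,0.172],[0.004,0.003,0.172],[0.004,0.003,0.172]],"delta_rot":[[0,0,0],[0,0,0],[0,0,0],[0,0,0],[0,0,0],[0,0,0],[0,0,0],[0,0,0],[0,0,0],[0,0,0]],"claw":[1,1,1,1,1,1,1,1,0.6,0.6]}' 50
python3 -m pendant '{"slide":[[0,0,0],[0,0,0],[0,0,0],[0,0,0],[0,0,0],[0,0,0],[0,0,0],[0,0,0]],"delta_rot":[[0,0,0],[0,0,0],[0,0,0],[0,0,0],[0,0,0],[0,0,0],[0,0,0],[0,0,0]],"claw":[0.5,0.5,0.5,0.5,0.5,0.5,0.5,0.5]}'
```

```text
t: 5.25
tcp_pos: [541.5, -39.9, 50.4]
tcp_rot: [2.463, 1.949, 0.003]
force: [-0.6, -0.4, 38.6]
grip_width: 59.2
grip_force: 42.6
t: 6.05
tcp_pos: [541.6, -40.0, 50.6]
tcp_rot: [2.463, 1.948, 0.003]
force: [0.2, -0.6, 6.9]
grip_width: 59.4
grip_force: 53.2
```

```bash
python3 -m pendant '{"slide":[[0,0,-0.01],[0,0,-0.02],[0,0,-0.03],[0,0,-0.04],[0,0,-0.045],[0,0,-0.045],[0,0,-0.045],[0,0,-0.045],[0,0,-0.045],[0,0,-0.045]],"delta_rot":[[0,0,0],[0,0,0],[0,0,0],[0,0,0],[0,0,0],[0,0,0],[0,0,0],[0,0,0],[0,0,0],[0,0,0]],"claw":[0.5,0.5,0.5,0.5,0.5,0.5,0.5,0.5,0.5,0.5]}'
python3 -m pendant '{"slide":[[0,0,0],[0,0,0],[0,0,0]],"delta_rot":[[0,0,0],[0,0,0],[0,0,0]],"claw":[0.5,0.5,0.5]}'
python3 - <<'E'
from h import *
for i in range(3): print(observe()["force"],observe()["tau"][[1,3,5]]); s=grab_frame("side")
cv2.imwrite("pics/side2.png",cv2.resize(s[150:320,190:390,::-1],None,fx=2.5,fy=2.5))
E
```

```text
t: 7.05
tcp_pos: [540.4, -40.0, 94.0]
tcp_rot: [-2.463, -1.949, 0.001]
force: [0.0, -0.5, -4.0]
grip_width: 58.8
grip_force: 55.1
t: 7.35
tcp_pos: [540.6, -39.9, 94.3]
tcp_rot: [-2.464, -1.949, 0.0]
force: [-0.3, -0.1, -4.4]
grip_width: 59.1
grip_force: 55.1
[-0.26197232 -0.12694948 -4.39825477] [-5.18508589e+01 -2.19749808e+01  2.62908674e-03]
[-0.60677932 -1.28062254 -4.7206464 ] [-5.18540812e+01 -2.19795406e+01  2.11511629e-03]
[ 0.50045164  0.34793283 -4.96217787] [-5.18597746e+01 -2.19829488e+01  1.88305174e-03]
```

View pics/side2.png

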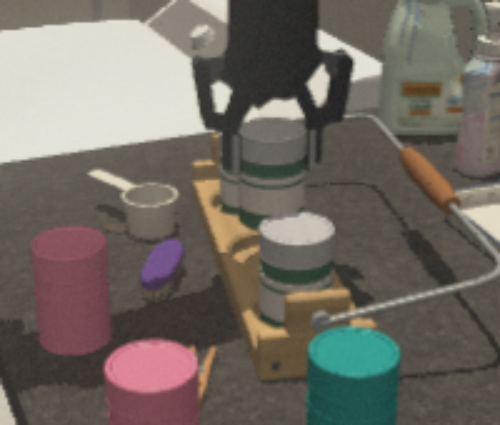

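The middle tin is up and upright (top near (273,130)), the others are seated and the handle is down. It weighs about 4.5 N (0.46 kg), so it's a light one. I'll put it back.

```bash
python3 -m pendant '{"slide":[[0,0,0.01],[0,0,0.02],[0,0,0.03],[0,0,0.037],[0,0,0.041],[0,0,0.044],[0,0,0.044],[0,0,0.044],[0,0,0.044],[0,0,0.044]],"delta_rot":[[0,0,0],[0,0,0],[0,0,0],[0,0,0],[0,0,0],[0,0,0],[0,0,0],[0,0,0],[0,0,0],[0,0,0]],"claw":[0.5,0.5,0.5,0.5,0.5,0.5,0.5,0.5,0.5,0.5]}'
python3 -m pendant '{"slide":[[0,0,0],[0,0,0],[0,0,0],[0,0,0],[0,0,0],[0,0,-0.03],[0,0,-0.06],[0,0,-0.09],[0,0,-0.1],[0,0,-0.1]],"delta_rot":[[0,0,0],[0,0,0],[0,0,0],[0,0,0],[0,0,0],[0,0,0],[0,0,0],[0,0,0],[0,0,0],[0,0,0]],"claw":[1,1,1,1,1,1,1,1,1,1]}'
```

```text
t: 8.5
tcp_pos: [540.7, -40.0, 50.6]
tcp_rot: [2.464, 1.949, 0.0]
force: [-3.0, 1.0, 3.7]
grip_width: 58.8
grip_force: 55.5
t: 9.5
tcp_pos: [541.7, -40.0, 151.7]
tcp_rot: [2.462, 1.948, 0.004]
force: [0.2, -0.1, 0.1]
grip_width: 85.4
grip_force: 0.0
```

```bash
python3 -m pendant '{"slide":[[0.04,0,0],[0.08,0,0],[0.108,0,0],[0.108,0,0],[0.108,0,0],[0.108,0,0.03],[0.108,0,0.06],[0.108,0,0.08],[0.108,0,0.1],[0.108,0,0.1]],"delta_rot":[[0,0,0],[0,0,0],[0,0,0],[0,0,0],[0,0,0],[0,0,0],[0,0,0],[0,0,0],[0,0,0],[0,0,0]],"claw":[1,1,1,1,1,1,1,1,1,1]}'
python3 -m pendant '{"slide":[[0,0,0],[0,0,0],[0,0,0],[0,0,0],[0,0,0],[0,0,0],[0,0,0],[0,0,0],[0,0,0],[0,0,0]],"delta_rot":[[0,0,0],[0,0,0],[0,0,0],[0,0,0],[0,0,0],[0,0,0],[0,0,0],[0,0,0],[0,0,0],[0,0,0]],"claw":[0.8,0.7,0.65,0.5,0.5,0.5,0.5,0.5,0.5,0.5]}' 50
python3 -m pendant '{"slide":[[0,0,-0.01],[0,0,-0.02],[0,0,-0.03],[0,0,-0.04],[0,0,-0.045],[0,0,-0.045],[0,0,-0.045],[0,0,-0.045],[0,0,-0.045],[0,0,-0.045]],"delta_rot":[[0,0,0],[0,0,0],[0,0,0],[0,0,0],[0,0,0],[0,0,0],[0,0,0],[0,0,0],[0,0,0],[0,0,0]],"claw":[0.5,0.5,0.5,0.5,0.5,0.5,0.5,0.5,0.5,0.5]}'
python3 -m pendant '{"slide":[[0,0,0],[0,0,0],[0,0,0]],"delta_rot":[[0,0,0],[0,0,0],[0,0,0]],"claw":[0.5,0.5,0.5]}'
```

```text
t: 10.5
tcp_pos: [562.6, 62.8, 47.1]
tcp_rot: [-2.464, -1.945, 0.01]
force: [-0.9, 0.7, 0.6]
grip_width: 85.7
grip_force: 0.0
t: 11.5
tcp_pos: [565.4, 64.7, 51.4]
tcp_rot: [2.464, 1.949, 0.0]
force: [-4.5, -0.6, 7.8]
grip_width: 58.8
grip_force: 54.0
t: 12.5
tcp_pos: [565.2, 65.1, 94.9]
tcp_rot: [-2.463, -1.949, 0.001]
force: [-1.4, -0.1, -7.2]
grip_width: 59.1
grip_force: 56.1
t: 12.8
tcp_pos: [565.4, 65.2, 95.3]
tcp_rot: [-2.464, -1.949, 0.0]
force: [-0.1, -0.9, -6.7]
grip_width: 59.1
grip_force: 56.1
```

```bash
python3 -m pendant '{"slide":[[0,0,0],[0,0,0],[0,0,0],[0,0,0],[0,0,0]],"delta_rot":[[0,0,0],[0,0,0],[0,0,0],[0,0,0],[0,0,0]],"claw":[0.5,0.5,0.5,0.5,0.5]}'
python3 - <<'E'
from h import *
for i in range(8): print(observe()["force"].round(2)); grab_frame("side")
E
```

```text
t: 13.3
tcp_pos: [565.5, 65.2, 95.3]
tcp_rot: [2.464, 1.949, 0.0]
force: [0.7, 0.2, -7.7]
grip_width: 59.1
grip_force: 56.1
[ 0.73  0.24 -7.73]
[ 1.   -0.47 -6.89]
[-0.49  0.63 -7.17]
[-0.17 -0.07 -7.26]
[-0.44  0.01 -7.12]
[ 0.46 -0.07 -8.13]
[ 0.08 -0.74 -7.21]
[-0.29  0.12 -7.26]
```

The far tin is about 7.3 N (0.74 kg), which looks like the heaviest. There is plenty of time, so I'll seat it and heft the third as well to be certain.

```bash
python3 -m pendant '{"slide":[[0,0,0.01],[0,0,0.02],[0,0,0.03],[0,0,0.037],[0,0,0.041],[0,0,0.044],[0,0,0.044],[0,0,0.044],[0,0,0.044],[0,0,0.044]],"delta_rot":[[0,0,0],[0,0,0],[0,0,0],[0,0,0],[0,0,0],[0,0,0],[0,0,0],[0,0,0],[0,0,0],[0,0,0]],"claw":[0.5,0.5,0.5,0.5,0.5,0.5,0.5,0.5,0.5,0.5]}'
python3 -m pendant '{"slide":[[0,0,0],[0,0,0],[0,0,0],[0,0,0],[0,0,0],[0,0,-0.03],[0,0,-0.06],[0,0,-0.09],[0,0,-0.1],[0,0,-0.1]],"delta_rot":[[0,0,0],[0,0,0],[0,0,0],[0,0,0],[0,0,0],[0,0,0],[0,0,0],[0,0,0],[0,0,0],[0,0,0]],"claw":[1,1,1,1,1,1,1,1,1,1]}'
python3 -m pendant '{"slide":[[-0.04,0,0],[-0.08,0,0],[-0.12,0,0],[-0.16,0,0],[-0.2,0,0],[-0.215,0,0],[-0.215,0,0],[-0.215,0,0],[-0.215,0,0],[-0.215,0,0]],"delta_rot":[[0,0,0],[0,0,0],[0,0,0],[0,0,0],[0,0,0],[0,0,0],[0,0,0],[0,0,0],[0,0,0],[0,0,0]],"claw":[1,1,1,1,1,1,1,1,1,1]}'
python3 - <<'E'
from h import *
s=grab_frame("scene");w=grab_frame("wrist")[:,:,::-1]
cv2.imwrite("pics/both2.png",cv2.hconcat([cv2.resize(w,(480,360)),cv2.resize(s[120:300,170:330,::-1],(320,360))]))
E
```

```text
t: 14.7
tcp_pos: [565.8, 65.2, 51.5]
tcp_rot: [2.463, 1.949, 0.001]
force: [0.7, 0.2, -6.5]
grip_width: 58.9
grip_force: 56.6
t: 15.7
tcp_pos: [566.5, 65.3, 152.8]
tcp_rot: [2.463, 1.948, 0.005]
force: [0.2, -0.6, -0.1]
grip_width: 85.6
grip_force: 0.0
t: 16.7
tcp_pos: [516.3, -142.4, 150.9]
tcp_rot: [-2.46, -1.952, -0.0]
force: [0.1, 0.1, -0.6]
grip_width: 85.6
grip_force: 0.0
```

View pics/both2.png

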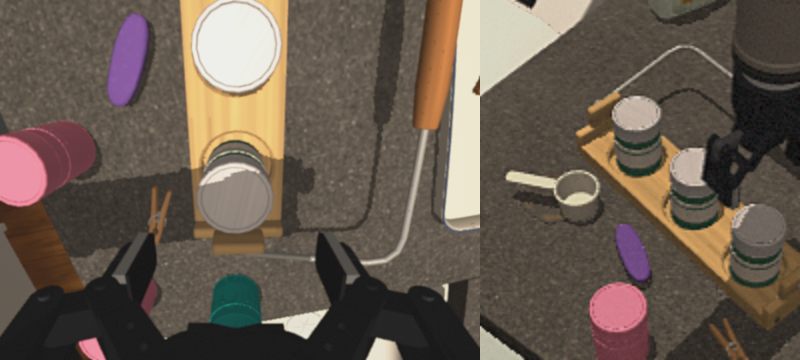

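Both hefted tins are seated: the far lid is at crop (637,112) and the middle one at (690,172). The third lies under the gripper and nothing has been disturbed.

```bash
python3 -m pendant '{"slide":[[-0.002,0,0.03],[-0.002,0,0.06],[-0.002,0,0.08],[-0.002,0,0.1],[-0.002,0,0.1],[-0.002,0,0.1],[-0.002,0,0.1]],"delta_rot":[[0,0,0],[0,0,0],[0,0,0],[0,0,0],[0,0,0],[0,0,0],[0,0,0]],"claw":[1,1,1,1,1,1,1]}'
python3 -m pendant '{"slide":[[0,0,0],[0,0,0],[0,0,0],[0,0,0],[0,0,0],[0,0,0],[0,0,0],[0,0,0],[0,0,0],[0,0,0]],"delta_rot":[[0,0,0],[0,0,0],[0,0,0],[0,0,0],[0,0,0],[0,0,0],[0,0,0],[0,0,0],[0,0,0],[0,0,0]],"claw":[0.8,0.7,0.65,0.5,0.5,0.5,0.5,0.5,0.5,0.5]}' 50
python3 -m pendant '{"slide":[[0,0,-0.01],[0,0,-0.02],[0,0,-0.03],[0,0,-0.04],[0,0,-0.045],[0,0,-0.045],[0,0,-0.045],[0,0,-0.045],[0,0,-0.045],[0,0,-0.045]],"delta_rot":[[0,0,0],[0,0,0],[0,0,0],[0,0,0],[0,0,0],[0,0,0],[0,0,0],[0,0,0],[0,0,0],[0,0,0]],"claw":[0.5,0.5,0.5,0.5,0.5,0.5,0.5,0.5,0.5,0.5]}'
python3 -m pendant '{"slide":[[0,0,0],[0,0,0],[0,0,0],[0,0,0],[0,0,0]],"delta_rot":[[0,0,0],[0,0,0],[0,0,0],[0,0,0],[0,0,0]],"claw":[0.5,0.5,0.5,0.5,0.5]}'
python3 - <<'E'
from h import *
for i in range(6): print(observe()["force"].round(2)); grab_frame("side")
E
```

```text
t: 17.5
tcp_pos: [516.5, -146.0, 52.4]
tcp_rot: [2.462, 1.949, 0.002]
force: [0.1, 0.4, 0.9]
grip_width: 85.4
grip_force: 0.0
t: 18.5
tcp_pos: [516.0, -146.0, 52.4]
tcp_rot: [2.463, 1.949, 0.001]
force: [-1.1, 0.5, 7.3]
grip_width: 59.0
grip_force: 52.8
t: 19.5
tcp_pos: [515.3, -146.0, 95.9]
tcp_rot: [-2.463, -1.949, 0.001]
force: [-0.6, 0.4, -2.7]
grip_width: 59.2
grip_force: 54.4
t: 20.0
tcp_pos: [515.6, -146.0, 96.3]
tcp_rot: [2.464, 1.949, 0.0]
force: [-1.0, 0.4, -2.5]
grip_width: 59.0
grip_force: 54.4
[-1.04  0.41 -2.55]
[-0.23  0.67 -2.75]
[-0.28  0.03 -2.34]
[-0.05 -0.52 -2.56]
[ 0.12  0.36 -2.64]
[ 0.    0.68 -2.97]
```

Third tin is 2.6 N (0.27 kg), so the far tin (7.3 N) is the heaviest. I'll seat this one and fetch the far tin.

```bash
python3 -m pendant '{"slide":[[0,0,0.01],[0,0,0.02],[0,0,0.03],[0,0,0.037],[0,0,0.041],[0,0,0.045],[0,0,0.045],[0,0,0.045],[0,0,0.045],[0,0,0.045]],"delta_rot":[[0,0,0],[0,0,0],[0,0,0],[0,0,0],[0,0,0],[0,0,0],[0,0,0],[0,0,0],[0,0,0],[0,0,0]],"claw":[0.5,0.5,0.5,0.5,0.5,0.5,0.5,0.5,0.5,0.5]}'
python3 -m pendant '{"slide":[[0,0,0],[0,0,0],[0,0,0],[0,0,0],[0,0,0],[0,0,-0.03],[0,0,-0.06],[0,0,-0.09],[0,0,-0.1],[0,0,-0.1]],"delta_rot":[[0,0,0],[0,0,0],[0,0,0],[0,0,0],[0,0,0],[0,0,0],[0,0,0],[0,0,0],[0,0,0],[0,0,0]],"claw":[1,1,1,1,1,1,1,1,1,1]}'
python3 -m pendant '{"slide":[[0.04,0,0],[0.08,0,0],[0.12,0,0],[0.16,0,0],[0.2,0,0],[0.217,0,0],[0.217,0,0],[0.217,0,0],[0.217,0,0],[0.217,0,0]],"delta_rot":[[0,0,0],[0,0,0],[0,0,0],[0,0,0],[0,0,0],[0,0,0],[0,0,0],[0,0,0],[0,0,0],[0,0,0]],"claw":[1,1,1,1,1,1,1,1,1,1]}'
```

```text
t: 21.3
tcp_pos: [515.3, -146.0, 52.4]
tcp_rot: [-2.463, -1.949, 0.0]
force: [-4.5, 1.3, 11.5]
grip_width: 59.0
grip_force: 55.4
t: 22.3
tcp_pos: [516.6, -146.2, 152.6]
tcp_rot: [2.462, 1.948, 0.004]
force: [0.3, 0.4, 0.3]
grip_width: 85.5
grip_force: 0.0
t: 23.3
tcp_pos: [565.2, 63.1, 151.1]
tcp_rot: [2.466, 1.946, -0.001]
force: [-0.0, 0.9, -0.3]
grip_width: 85.6
grip_force: 0.0
```

```bash
python3 -m pendant '{"slide":[[0,0,0.03],[0,0,0.06],[0,0,0.08],[0,0,0.101],[0,0,0.101],[0,0,0.101],[0,0,0.101]],"delta_rot":[[0,0,0],[0,0,0],[0,0,0],[0,0,0],[0,0,0],[0,0,0],[0,0,0]],"claw":[1,1,1,1,1,1,1]}'
python3 -m pendant '{"slide":[[0,0,0],[0,0,0],[0,0,0],[0,0,0],[0,0,0],[0,0,0],[0,0,0],[0,0,0],[0,0,0],[0,0,0]],"delta_rot":[[0,0,0],[0,0,0],[0,0,0],[0,0,0],[0,0,0],[0,0,0],[0,0,0],[0,0,0],[0,0,0],[0,0,0]],"claw":[0.8,0.7,0.65,0.5,0.5,0.5,0.5,0.5,0.5,0.5]}' 55
python3 -m pendant '{"slide":[[0,0,-0.01],[0,0,-0.03],[0,0,-0.05],[0,0,-0.075],[0,0,-0.1],[0,0,-0.125],[0,0,-0.145],[0,0,-0.16],[0,0,-0.167],[0,0,-0.167]],"delta_rot":[[0,0,0],[0,0,0],[0,0,0],[0,0,0],[0,0,0],[0,0,0],[0,0,0],[0,0,0],[0,0,0],[0,0,0]],"claw":[0.5,0.5,0.5,0.5,0.5,0.5,0.5,0.5,0.5,0.5]}'
python3 -m pendant '{"slide":[[0,0,0],[0,0,0],[0,0,0],[0,0,0],[0,0,0],[0,0,0],[0,0,0],[0,0,0]],"delta_rot":[[0,0,0],[0,0,0],[0,0,0],[0,0,0],[0,0,0],[0,0,0],[0,0,0],[0,0,0]],"claw":[0.5,0.5,0.5,0.5,0.5,0.5,0.5,0.5]}'
python3 - <<'E'
from h import *
s=grab_frame("scene")[60:360,150:430,::-1];w=grab_frame("side")[60:360,180:460,::-1]
cv2.imwrite("pics/fin.png",cv2.resize(cv2.hconcat([s,w]),None,fx=1.4,fy=1.4))
E
```

```text
t: 24.0
tcp_pos: [566.4, 64.8, 51.6]
tcp_rot: [2.464, 1.948, 0.003]
force: [-0.3, 0.2, 0.0]
grip_width: 85.1
grip_force: 0.0
t: 25.0
tcp_pos: [565.7, 65.3, 51.5]
tcp_rot: [2.463, 1.949, 0.001]
force: [-3.0, -0.6, 7.4]
grip_width: 58.9
grip_force: 58.0
t: 26.0
tcp_pos: [565.3, 65.1, 217.8]
tcp_rot: [2.464, 1.949, 0.001]
force: [0.1, 0.1, -6.7]
grip_width: 58.6
grip_force: 61.4
t: 26.8
tcp_pos: [565.5, 65.2, 217.3]
tcp_rot: [2.464, 1.949, 0.0]
force: [-0.0, -0.1, -7.3]
grip_width: 59.0
grip_force: 61.4
```

View pics/fin.png

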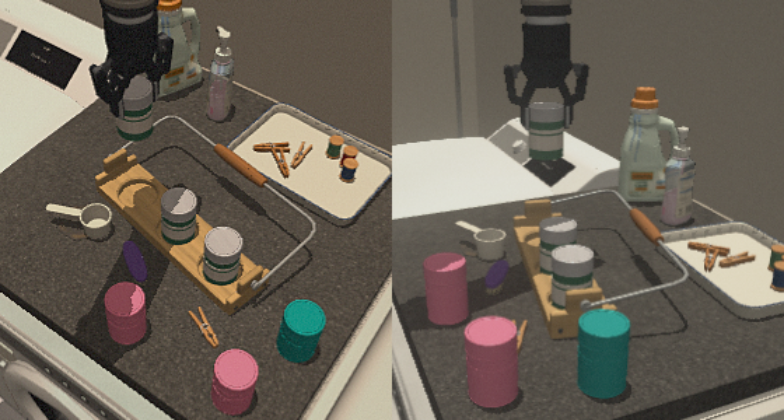

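The heavy tin is held upright at (135,110), with its base about 173 mm up, or 15 cm above the deck. The two light tins are seated at (180,215) and (223,255), the handle is down, and the bystanders haven't moved.

```bash
python3 -c "from bench import *; print(sign_off())"
```

```text
the job is handed in; nothing more can be done
None
```

I folded the handle down to the back and hefted all three tins; the one in the far (+y) well is the heaviest at about 0.74 kg (the others about 0.46 and 0.27 kg), and the job is handed in with that tin held upright about 15 cm above the deck and the two lighter ones seated in their wells.

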